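Feed a blank along the fence into the drilling jig with a push stick

ROBOT

A 6-joint arm with a two-finger parallel gripper is mounted at the origin on the work surface. World frame = base frame: x ahead of the robot, y to its left, z up, the work surface at z = 0. Lengths are in m, angles in rad, forces in N, time in s.
With the tool pointing down it reaches from about 0.35 to 0.975 m from the base axis. Payload 4.9 kg.
Tool frame: the origin (TCP) lies at the very end of the fingers, on their centre line; the grasp point (between the pads) lies 19 mm behind it; x points along the fingers, z is the direction in which the jaws open and shut, and the axes are right-handed (so a half turn about x gives the same grasp; the last joint's range is limited). The gripper opens to 85 mm and grips with 20 to 120 N. Pads are 22 mm wide; open, the fingers measure 114 mm over their backs; the gripper's body (76 mm by 85 mm) begins 54 mm behind the grasp point. The pads swing forward as they close: fully open they stand 13 mm farther back than shut.
Start: joints at [-1.364, 0.053, 1.613, -0, 1.476, -0.119], TCP at [0.2, -0.592, 0.231] pointing down, gripper open.
Joint ranges: [-3.01, 3.01], [-1.01, 2.22], [0.06, 2.58], [-1.02, 4.17], [0.09, 2.62], [-3.14, 3.14]. Speed limits (rad/s): [2.57, 2.57, 3.14, 3.14, 3.14, 3.14].

INTERFACE

Orientations are given as a unit quaternion [w, x, y, z].
In Python, from plant import manip, viewer gives the robot as it stands.
- The arm moves only by the shell command python3 -m inch 'ROWS'. ROWS is JSON, a list of rows, each an object with "fingers": the opening, from -1 (shut) to 1 (fully open), so that 0 is half open; "delta_pos": the shift along the tool's x, y, z in cm, a list of three; "twist": the turn, a rotation vector about the tool's x, y, z in degrees, a list of three. A call has 1 to 5 rows; each row shifts and turns the commanded pose from where the row before left it, along the tool's axes as they then stand; what a row does not reach is not made up. A row lasts 1/8 s, in which the tool goes at most 62.5 mm and 10.7 degrees, less where a joint would pass 70% of its speed; a pose out of reach is approached as far as the arm can. A call is refused whole if a number of a shift passes 6.25 or a number of a turn 10.7, either way. A call with a gripper value outside its range is refused whole. The fingers move at their own pace and stop on an object; the grip force is fixed at half the most. Time passes only in rows, so rows that do not move let the fingers close. It gives the time, the measured TCP pose, the force and the opening at its end, in the units of the state.
- manip.state(): the state, without advancing time (a new reading comes with each control period).
- viewer.grab_frame(name): name is "scene" or "top"; returns a dict with "pixels" (420x560x3 uint8, blue, green, red), "range_z" (420x560 float32, m along the optical axis (not along the pixel's ray), 0 where there is no reading), "K" (3x3 intrinsics, pixels), "pose" (4x4, takes a point from camera to world coordinates). Camera axes: x right, y down, z forward; pixel columns grow to the right and rows downward; lengths in m; the calibration is good to about 2 mm. A picture is of the moment at which its call begins.
- manip.job_done(): hands the job in, once; it reports no verdict.
The state is a dict: "time": time; "joint_pos": joint angles; "joint_vel": joint speeds; "joint_efforts": joint torques, N m; "tool_pos": TCP position; "tool_rot": TCP orientation; "contact_force": force on the tool from outside, world axes, zero at the start; "ft_torque": the same for the moment, N m; "gripper_width": opening from 0.0 (shut) to 1.0 (fully open).
Only numpy, scipy, OpenCV 4.12 (cv2) and the standard library are available. Lean on these libraries where they do the work, as an engineer would, in place of code of your own. Each camera call takes 0.05 s, during which the arm holds its last target.

TASK

Pick up the push stick and with its notched nose bring the wooden blank flush against the fence, then feed it slowly along, keeping it flush and lightly pressed (about 5 N) against the fence all the way, between fence and dowel post until it is fully home against the end stop and flush with the fence. Never touch the blank with the gripper, never force it hard against the jig, and leave the other things on the bench alone. Finally lay the push stick back on its cork mat, flat, and let go.

Things in the scene. Friction and masses are not known exactly. Their poses are not given: they have to be found in the camera images.
- jig: drilling jig fixed to the bench: wooden fence rail 440 long, 30 high, 22 thick on 2 brackets. Origin on the bench, mid-length, in the nominal working face. +y: feed direction, to the end stop; +x: from the face into the fence (blank is on the -x side). True setting NOT measured: face shifted up to 13 along x and toed up to 0.02 rad about the origin: find it by feel. It does not yield. Sizes in mm
- jig_home (a point): nominal place of the blank's centre fully home: jig x -25, y +120, 20 above the bench, axes as the jig's. The end stop's face is at jig y +170 (stop 30 high, 70 across the lane). An upright dowel post, 16 diameter, 45 high, axis 61 out from the face at jig y +148, leaves 3 of play beside a blank lying flush. Stop and post shift with the fence's unmeasured setting; y hardly changes. Sizes in mm
- blank_c (a point): centre (20 above the underside) of the blank: plain dark wooden block, 50 in x, 100 in y, 40 high, 0.15 to 0.3 kg, lying loose on the bench before the infeed half of the fence, its y within 0.12 rad of the feed direction, its long side about 15 to 75 from the fence. Sizes in mm
- blank: the same blank; origin at the centre of its underside, same axes. Sizes in mm
- stick_grip (a point): centre of the push stick's raised grip rib, the place to grasp (from above, fingers closing along its x), 34 above the underside; +y to the nose, z up when lying flat. Plywood, 0.12 kg. Rib 24 wide (x), y -26 to +30, top 52 above the underside; sole 24 wide, 16 high, y -95 to +45. Sizes in mm
- stick: the same push stick, origin on its underside below the grip centre, same axes. The nose is a square notch for the blank's rear corner away from the fence: a heel, flat front face at y +45, x -14 to +32, pushes the blank's rear end; a side lip, y +45 to +90, x -14 to -4 (inner face x -4), pushes its long side away from the fence. Heel and lip reach 30 up from the underside. Sizes in mm
- mat: cork mat on which the stick lies at the start, fixed, 90 x 220 x 3 mm (x, y, z), origin at the centre of its underside
- offcut_a: bystander, to be left alone: small medium-brown offcut 34 x 46 x 22 mm lying beside the jig's outfeed end; origin at its underside
- offcut_b: bystander, to be left alone: medium-brown strip offcut 28 x 120 x 18 mm lying behind the fence; origin at its underside
- glue: bystander, to be left alone: white bottle, 56 mm diameter, 160 mm tall; origin at its underside
- jar: bystander, to be left alone: lidded jar, 64 mm diameter, 75 mm tall; origin at its underside
- mallet: bystander, to be left alone: wooden mallet lying down, 270 mm long, head 52 x 100 x 52 mm; origin at its underside
- square: bystander, to be left alone: try square, 160 mm steel blade, wooden stock 110 mm; origin at its underside
There are look-alikes about, which are no part of the job. Leave any yellow look-alike of the stick alone.

How it is judged:
On the way, in this order (a step that is already met when the one before it is completed fails the run):
1. the stick presses the blank against the fence (over 2 N), flush (within 0.035 rad of the jig), in the first part of the feed (centre at jig y -50 to 0 mm) (y of blank_c in the frame of jig between -0.05 and 0 m and contact force between blank and jig above 2 N and angle between the y axis of blank and the y axis of jig, either way round below 0.035 rad and contact force between stick and blank above 1 N), for 0.5 s.
2. the stick presses the blank against the fence (over 2 N), flush (within 0.035 rad of the jig), in the middle part of the feed (centre at jig y 0 to 50 mm) (y of blank_c in the frame of jig between 0 and 0.05 m and contact force between blank and jig above 2 N and angle between the y axis of blank and the y axis of jig, either way round below 0.035 rad and contact force between stick and blank above 1 N), for 0.5 s.
3. the stick presses the blank against the fence (over 2 N), flush (within 0.035 rad of the jig), in the last part of the feed (centre at jig y 50 to 100 mm) (y of blank_c in the frame of jig between 0.05 and 0.1 m and contact force between blank and jig above 2 N and angle between the y axis of blank and the y axis of jig, either way round below 0.035 rad and contact force between stick and blank above 1 N), for 0.5 s.
At the end, for the whole second after the job is handed in: The blank is at rest, upright, its centre at jig y 116.5 to 124 mm (home is 120), jig x -44 to -6 mm, its long axis within 0.05 rad of the jig's; the stick lies flat and at rest on the mat, released, its grip centre within 45 mm across and 85 mm along from the mat's centre (y of blank_c in the frame of jig between 0.1165 and 0.124 m and x of blank_c in the frame of jig between -0.044 and -0.006 m and angle between the y axis of blank and the y axis of jig, either way round below 0.05 rad and angle between blank's own z axis and vertical below 0.05 rad and linear speed of each of blank, stick below 0.01 m/s and x of stick_grip in the frame of mat between -0.045 and 0.045 m and y of stick_grip in the frame of mat between -0.085 and 0.085 m and height (world z) of stick_grip below 0.042 m and angle between stick's own z axis and vertical below 0.1 rad); the robot touches nothing.
It fails at once if the blank pressed against the fence with more than 12 N on its way (centre short of jig y 105 mm) (contact force between blank and jig above 12 N and y of blank_c in the frame of jig below 0.105 m).
It fails at once if the blank forced against the fence, post or stop with more than 30 N (contact force between blank and jig above 30 N).
It fails at once if the gripper or arm touches the blank (contact force between any of the fingers, the arm and blank above 0.5 N).
It fails at once if the blank tipped over (angle between blank's own z axis and vertical above 0.3 rad).
It fails at once if a bystander moved by more than 30 mm (distance of any of offcut_a, offcut_b, glue, jar, mallet, square from where it was at the start of the episode above 0.03 m).
It also fails if it takes over 72 s, if anything falls off the work surface, if the arm or the gripper's body presses on something with over 40 N, if the wrist force passes 120 N, or if a joint passes its speed limit or range.

## Working session

There is one attempt and no reset: what is moved stays moved. The work goes in short steps, Python scripts to look and compute and a shell command to move; the robot and the scene stay as the last step left them, time stands still between calls to the robot, and variables do not carry over. Pictures are saved under pics/ and viewed, and the job is handed in when it is done.

```bash
ls; mkdir -p pics
python3 - <<'E'
from plant import manip, viewer
import cv2,numpy as np
print(manip.state())
for n in("scene","top"):
    f=viewer.grab_frame(n); cv2.imwrite(f"pics/{n}0.png",f["pixels"]); np.savez(f"pics/{n}0.npz",**{k:f[k] for k in f})
    print(n,f["K"],f["pose"])
E
```

```text
pics
{'time': 0.0, 'joint_pos': array([-1.36398093e+00,  5.33583387e-02,  1.61428634e+00,  4.21652896e-05,
        1.47603014e+00, -1.19031784e-01]), 'joint_vel': array([-0.00075509, -0.00042212, -0.0013664 , -0.00121224, -0.0001337 ,
        0.00122257]), 'joint_efforts': array([ 1.56382477e-03, -3.93680656e+01, -3.70173240e+01, -1.27363428e-04,
        7.14629365e-03, -1.22418694e-06]), 'tool_pos': array([ 0.19993285, -0.59149712,  0.2300667 ]), 'tool_rot': array([ 0.57394653,  0.41278583,  0.57501224, -0.41176955]), 'contact_force': array([-0.19377962, -0.44697957,  0.89803701]), 'ft_torque': array([ 0.00674156, -0.0249645 ,  0.00316123]), 'gripper_width': 1.00104487129858}
scene [[386.25516501   0.         279.46375123]
 [  0.         386.25516501 207.58971807]
 [  0.           0.           1.        ]] [[-0.5623483   0.69087932 -0.45436786  1.02628353]
 [ 0.82679852  0.4611583  -0.32208265  0.33910714]
 [-0.01298474 -0.55679331 -0.83054958  0.95075848]
 [ 0.          0.          0.          1.        ]]
top [[443.40616939   0.         283.72543064]
 [  0.         443.40616939 212.03341391]
 [  0.           0.           1.        ]] [[-0.01918525 -0.99254887  0.12032732  0.34291073]
 [-0.99949232  0.0221015   0.02294825 -0.01735277]
 [-0.02543668 -0.11982596 -0.992469    1.50115669]
 [ 0.          0.          0.          1.        ]]
```

View pics/top0.png

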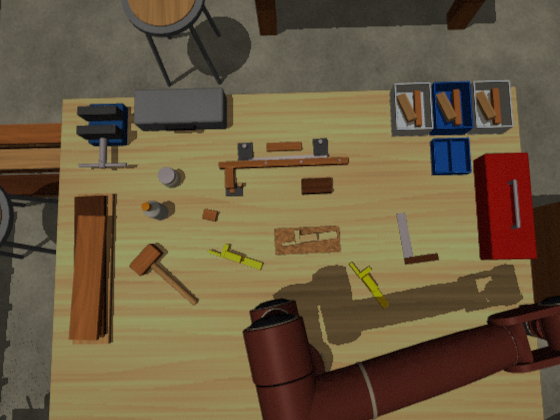

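View pics/scene0.png

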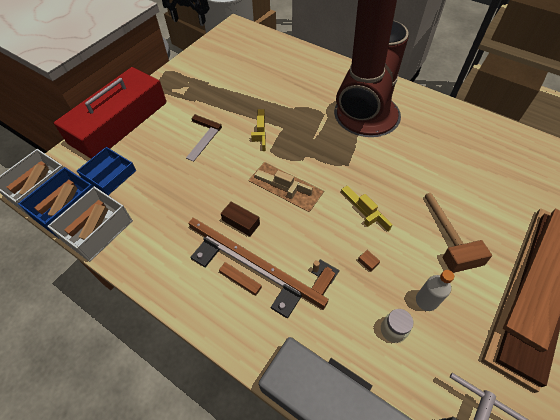

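```bash
cat > h.py <<'E'
import numpy as np,cv2
from plant import manip, viewer
def grab(n,tag=None):
    f=viewer.grab_frame(n)
    if tag: cv2.imwrite(f"pics/{tag}.png",f["pixels"])
    return f
def crop(f,u0,v0,u1,v1,s,name):
    cv2.imwrite(f"pics/{name}.png",cv2.resize(f["pixels"][v0:v1,u0:u1],None,fx=s,fy=s,interpolation=cv2.INTER_CUBIC))
def cloud(f):
    z=f["range_z"].astype(float);h,w=z.shape
    u,v=np.meshgrid(np.arange(w),np.arange(h));K=f["K"]
    p=np.stack([(u-K[0,2])/K[0,0]*z,(v-K[1,2])/K[1,1]*z,z],-1)
    T=f["pose"];return p@T[:3,:3].T+T[:3,3]
def ray(f,u,v,zw):
    K=f["K"];T=f["pose"];d=T[:3,:3]@np.array([(u-K[0,2])/K[0,0],(v-K[1,2])/K[1,1],1]);o=T[:3,3]
    return o+d*(zw-o[2])/d[2]
E
python3 - <<'E'
from h import *
f=dict(np.load("pics/top0.npz"));crop(f,205,130,365,260,5,"c1")
g=dict(np.load("pics/scene0.npz"));crop(g,180,150,350,310,4,"c2")
np.set_printoptions(precision=3,suppress=True)
P=cloud(f)
for uv in [(308,240),(290,240),(330,235),(317,183),(284,160),(232,185),(284,146),(322,150),(400,300)]: print(uv,P[uv[1],uv[0]])
E
```

```text
(308, 240) [ 0.425 -0.061  0.054]
(290, 240) [ 0.429 -0.002  0.005]
(330, 235) [ 0.442 -0.136  0.025]
(317, 183) [ 0.615 -0.097  0.039]
(284, 160) [0.699 0.012 0.028]
(232, 185) [0.618 0.191 0.023]
(284, 146) [0.75  0.012 0.02 ]
(322, 150) [ 0.736 -0.119  0.009]
(400, 300) [ 0.223 -0.362  0.001]
```

View pics/c1.png

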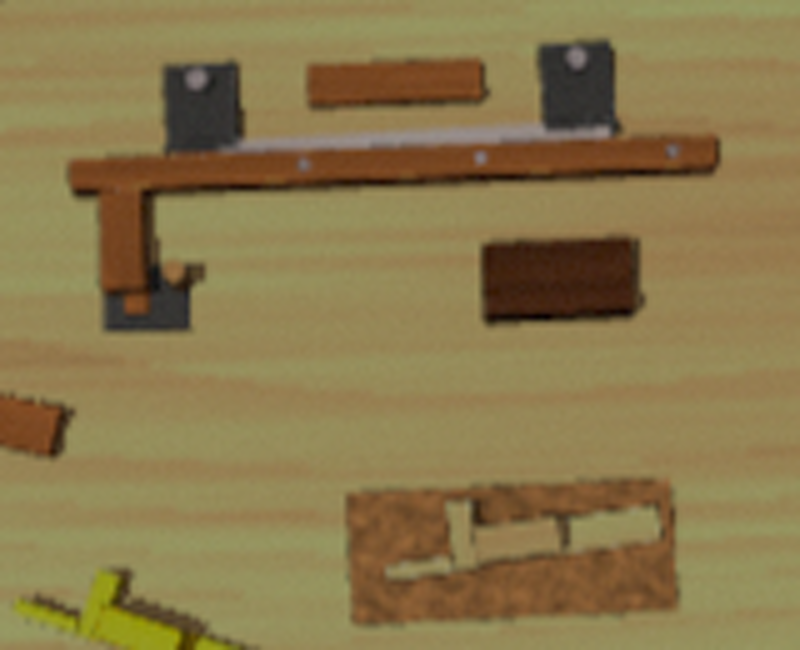

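View pics/c2.png

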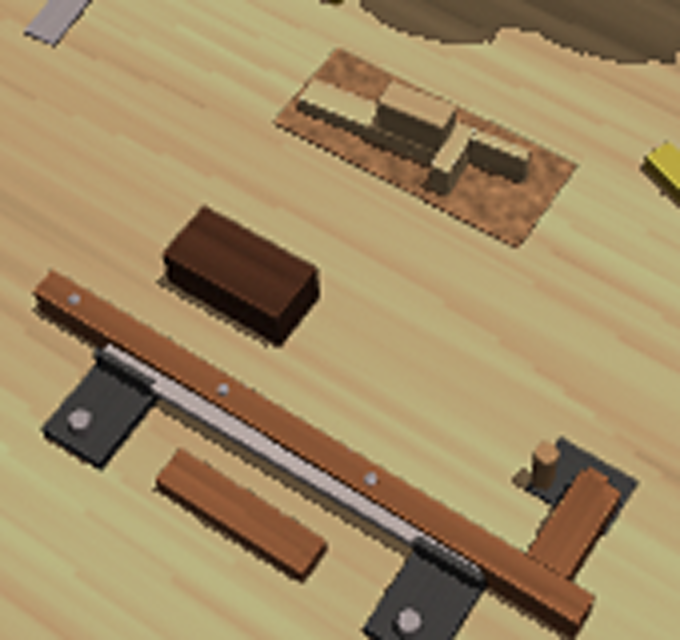

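```bash
cat >> h.py <<'E'
def rect(P,x0,x1,y0,y1,z0,z1):
    m=(P[...,0]>x0)&(P[...,0]<x1)&(P[...,1]>y0)&(P[...,1]<y1)&(P[...,2]>z0)&(P[...,2]<z1)
    q=P[m]; r=cv2.minAreaRect((q[:,:2]*1000).astype(np.float32))
    return len(q),np.round(r[0],1),np.round(r[1],1),round(r[2],2),round(float(np.median(q[:,2])),4)
E
python3 - <<'E'
from h import *
for n in("top","scene"):
    f=dict(np.load(f"pics/{n}0.npz"));P=cloud(f)
    print(n)
    print("blank",rect(P,.56,.66,-.18,0,.033,.05))
    print("fence",rect(P,.67,.74,-.25,.28,.024,.04))
    print("stop",rect(P,.58,.66,.15,.25,.024,.034))
    print("post",rect(P,.58,.66,.12,.22,.039,.052))
    print("rib",rect(P,.38,.48,-.15,.05,.046,.065))
    print("heel/lip",rect(P,.38,.48,-.04,.1,.026,.04))
    print("tail",rect(P,.38,.48,-.2,-.0,.012,.026))
    print("mat",rect(P,.35,.5,-.2,.1,.0025,.009))
E
```

```text
top
blank (443, array([607.9, -92.5]), array([51.4, 99.3]), 1.88, 0.0406)
fence (1070, array([708. ,  16.8]), array([ 64.1, 435.4]), 1.57, 0.03)
stop (118, array([633.1, 185. ]), array([52.8, 57.6]), 1.08, 0.0309)
post (18, array([631.5, 177.7]), array([54.8, 14.3]), 43.37, 0.0446)
rib (125, array([431.7, -61.1]), array([23.8, 54.6]), 6.25, 0.0559)
heel/lip (103, array([434.,  -3.]), array([46. , 59.9]), 6.92, 0.0336)
tail (154, array([418.9, -81.3]), array([ 61.2, 152.7]), 2.73, 0.0191)
mat (1476, array([425. , -49.9]), array([299.7, 149.9]), 89.99, 0.0046)
scene
blank (575, array([611.4, -93.2]), array([ 51.6, 100.1]), 2.09, 0.041)
fence (1845, array([697.1,  15.1]), array([ 40.4, 441.2]), 2.23, 0.0303)
stop (218, array([635.8, 186.7]), array([49.1, 57.4]), 3.45, 0.0309)
post (31, array([620. , 162.4]), array([14.2, 14.2]), 3.43, 0.0452)
rib (149, array([435.7, -61.6]), array([25.5, 56.2]), 7.65, 0.055)
heel/lip (148, array([435.5,  -5.1]), array([45.9, 67.4]), 13.23, 0.0331)
tail (230, array([445.4, -79.2]), array([ 40. , 158.6]), 2.72, 0.0192)
mat (1160, array([425. , -49.9]), array([299.9, 148.6]), 89.83, 0.004)
```

Run:
```python
from h import *
def edges(P,x0,x1,y0,y1,z0,z1,lab):
    m=(P[...,0]>x0)&(P[...,0]<x1)&(P[...,1]>y0)&(P[...,1]<y1)&(P[...,2]>z0)&(P[...,2]<z1)
    q=P[m]*1000
    b=np.arange(y0*1000,y1*1000,6);lo=[];hi=[];c=[]
    for a in b:
        s=q[(q[:,1]>=a)&(q[:,1]<a+6)]
        if len(s)>3: lo.append(s[:,0].min());hi.append(s[:,0].max());c.append(a+3)
    c=np.array(c)
    for nm,v in(("lo",lo),("hi",hi)):
        v=np.array(v)
        for _ in range(3):
            p=np.polyfit(c,v,1);r=v-np.polyval(p,c)
            k=abs(r)<3
            cc,vv=c[k],v[k];p=np.polyfit(cc,vv,1)
        print(lab,nm,"slope deg %.2f x(y=16)=%.1f x(mid)=%.1f at %.0f"%(np.degrees(np.arctan(p[0])),np.polyval(p,16),np.polyval(p,c.mean()),c.mean()),k.sum(),len(k), "yrange",q[:,1].min(),q[:,1].max())
for n in("top","scene"):
    f=dict(np.load(f"pics/{n}0.npz"));P=cloud(f);print(n)
    edges(P,.67,.735,-.205,.15,.0265,.034,"fence")
    edges(P,.57,.66,-.138,-.05,.036,.046,"blank")
    edges(P,.40,.46,-.085,-.038,.050,.062,"rib")
    edges(P,.37,.48,-.16,.06,.002,.0055,"mat")
    print(rect(P,.58,.655,.165,.20,.026,.034), rect(P,.6,.65,.14,.17,.039,.052))
    q=P[(P[...,0]>.67)&(P[...,0]<.735)&(abs(P[...,1])<.3)&(P[...,2]>.027)&(P[...,2]<.034)];print("fence y",np.sort(q[:,1])[[3,-4]])
```

```text
top
fence lo slope deg -0.93 x(y=16)=680.4 x(mid)=681.1 at -29 54 58 yrange -201.19942405476485 148.7795103533753
fence hi slope deg -0.45 x(y=16)=708.4 x(mid)=708.8 at -29 26 58 yrange -201.19942405476485 148.7795103533753
blank lo slope deg -1.33 x(y=16)=581.6 x(mid)=584.1 at -93 15 15 yrange -137.2746955170729 -50.11773370391843
blank hi slope deg -1.09 x(y=16)=629.4 x(mid)=631.5 at -93 14 15 yrange -137.2746955170729 -50.11773370391843
rib lo slope deg -8.70 x(y=16)=409.2 x(mid)=421.0 at -61 8 8 yrange -84.35338153906463 -38.27476592665096
rib hi slope deg -4.42 x(y=16)=436.7 x(mid)=442.6 at -61 8 8 yrange -84.35338153906463 -38.27476592665096
mat lo slope deg 1.31 x(y=16)=376.6 x(mid)=375.1 at -49 17 37 yrange -159.97943506264122 59.60249871573553
mat hi slope deg 0.77 x(y=16)=475.4 x(mid)=474.5 at -49 13 37 yrange -159.97943506264122 59.60249871573553
(54, array([630.8, 192.8]), array([14.1, 48.3]), 89.81, 0.0309) (15, array([617.4, 162. ]), array([15.1, 10.6]), 3.47, 0.0446)
fence y [-0.20037196  0.2333586 ]
scene
fence lo slope deg -0.88 x(y=16)=683.4 x(mid)=684.1 at -28 59 5
[... 270 characters left out ...]

blank hi slope deg -1.05 x(y=16)=634.0 x(mid)=636.0 at -93 15 15 yrange -137.74948116529302 -50.119057336749485
rib lo slope deg -7.31 x(y=16)=413.6 x(mid)=423.5 at -61 7 8 yrange -84.74279021907499 -38.18270698756271
rib hi slope deg -9.49 x(y=16)=434.3 x(mid)=447.2 at -61 8 8 yrange -84.74279021907499 -38.18270698756271
mat lo slope deg 0.54 x(y=16)=374.4 x(mid)=373.7 at -49 20 37 yrange -159.87166603000148 59.47745593307996
mat hi slope deg -1.15 x(y=16)=473.8 x(mid)=475.1 at -49 21 37 yrange -159.87166603000148 59.47745593307996
(95, array([632.8, 191.9]), array([44.3, 32.5]), 34.94, 0.0311) (31, array([620. , 162.4]), array([14.2, 14.2]), 3.43, 0.0452)
fence y [-0.20299165  0.23495104]
```

```bash
cat >> h.py <<'E'
from scipy.spatial.transform import Rotation as R
np.set_printoptions(precision=3,suppress=True)
def des(yawdeg,s=1):
    # stick yaw -> tool: x down, z along s*stick x
    a=np.radians(yawdeg);z=s*np.array([np.cos(a),np.sin(a),0]);x=np.array([0,0,-1.]);y=np.cross(z,x)
    return R.from_matrix(np.stack([x,y,z],1))
def plan(tcp,yaw,s=1):
    st=manip.state();q=st["tool_rot"];Rc=R.from_quat(np.r_[q[1:],q[0]]);Rd=des(yaw,s)
    tw=np.degrees((Rc.inv()*Rd).as_rotvec());d=np.array(tcp)-st["tool_pos"]
    print("t",st["time"],"pos",st["tool_pos"],"twist",tw,"| shift cur axes cm",Rc.inv().apply(d)*100,"| shift in desired axes",Rd.inv().apply(d)*100)
E
python3 - <<'E'
from h import *
st=manip.state();q=st["tool_rot"];print(R.from_quat(np.r_[q[1:],q[0]]).as_matrix())
for s in(1,-1): plan([.434,-.063,.09],7.2,s)
f=dict(np.load("pics/top0.npz"))
for a in [(150,188),(718,172),(483,243),(635,237),(487,320)]: print(a,ray(f,205+(a[0]-2)/5,130+(a[1]-2)/5,.03 if a[1]<200 else .04))
E
```

```text
[[-0.     0.947  0.32 ]
 [ 0.002  0.32  -0.947]
 [-1.     0.    -0.002]]
t 0.1 pos [ 0.2   -0.592  0.23 ] twist [-78.534  -0.081  -0.083] | shift cur axes cm [ 14.104  39.09  -42.558] | shift in desired axes [14.017 49.506 29.848]
t 0.1 pos [ 0.2   -0.592  0.23 ] twist [101.466  -0.087   0.086] | shift cur axes cm [ 14.104  39.09  -42.558] | shift in desired axes [ 14.017 -49.506 -29.848]
(150, 188) [0.678 0.18  0.03 ]
(718, 172) [ 0.68  -0.204  0.03 ]
(483, 243) [ 0.633 -0.044  0.04 ]
(635, 237) [ 0.634 -0.146  0.04 ]
(487, 320) [ 0.581 -0.046  0.04 ]
```

```bash
python3 -m inch '[{"fingers":1,"delta_pos":[0,0,0],"twist":[-10.5,0,0]},{"fingers":1,"delta_pos":[0,0,0],"twist":[-10.5,0,0]},{"fingers":1,"delta_pos":[0,0,0],"twist":[-10.5,0,0]},{"fingers":1,"delta_pos":[0,0,0],"twist":[-10.5,0,0]},{"fingers":1,"delta_pos":[0,0,0],"twist":[-10.5,0,0]}]'
python3 -m inch '[{"fingers":1,"delta_pos":[0,0,0],"twist":[-10.5,0,0]},{"fingers":1,"delta_pos":[0,0,0],"twist":[-10.5,0,0]},{"fingers":1,"delta_pos":[0,6,3.5],"twist":[-5,0,0]},{"fingers":1,"delta_pos":[0,6,3.5],"twist":[0,0,0]},{"fingers":1,"delta_pos":[0,6,3.5],"twist":[0,0,0]}]'
python3 -m inch '[{"fingers":1,"delta_pos":[0,6,3.5],"twist":[0,0,0]},{"fingers":1,"delta_pos":[0,6,3.5],"twist":[0,0,0]},{"fingers":1,"delta_pos":[0,6,3.5],"twist":[0,0,0]},{"fingers":1,"delta_pos":[0,0,0],"twist":[0,0,0]}]'
python3 -c "
from h import *
plan([.434,-.063,.1],7.2);print(manip.state()['joint_pos'])"
```

```text
time: 0.72
tool_pos: [0.1999, -0.5917, 0.2305]
tool_rot: [0.698, 0.114, 0.698, -0.113]
contact_force: [0.9, -0.2, 0.6]
gripper_width: 1.0
time: 1.35
tool_pos: [0.2788, -0.42, 0.2306]
tool_rot: [0.706, -0.044, 0.706, 0.044]
contact_force: [0.8, 1.0, 0.0]
gripper_width: 1.001
time: 1.85
tool_pos: [0.3531, -0.2461, 0.2309]
tool_rot: [0.706, -0.046, 0.705, 0.047]
contact_force: [-0.7, -0.3, 0.2]
gripper_width: 1.001
t 1.85 pos [ 0.353 -0.246  0.231] twist [ 0.345  0.019 -0.029] | shift cur axes cm [13.101 17.083 10.422] | shift in desired axes [13.089 17.152 10.324]
[-0.782 -0.444  2.042  0.001  1.543 -0.914]
```

```bash
python3 -m inch '[{"fingers":1,"delta_pos":[0,5.7,3.5],"twist":[0,0,0]},{"fingers":1,"delta_pos":[3,5.7,3.5],"twist":[0,0,0]},{"fingers":1,"delta_pos":[5,5.7,3.3],"twist":[0,0,0]},{"fingers":1,"delta_pos":[4,0,0],"twist":[0,0,0]},{"fingers":1,"delta_pos":[0,0,0],"twist":[0,0,0]}]'
python3 -c "
from h import *
plan([.434,-.063,.018],7.2)
f=grab('top','t1');crop(f,220,170,360,270,5,'t1c')"
```

```text
time: 2.48
tool_pos: [0.4181, -0.0939, 0.1242]
tool_rot: [0.703, -0.043, 0.708, 0.045]
contact_force: [-0.0, 0.1, 0.4]
gripper_width: 1.003
t 2.475 pos [ 0.418 -0.094  0.124] twist [-0.021 -0.427 -0.218] | shift cur axes cm [10.613  2.829  2.045] | shift in desired axes [10.618  2.869  1.967]
```

View pics/t1c.png

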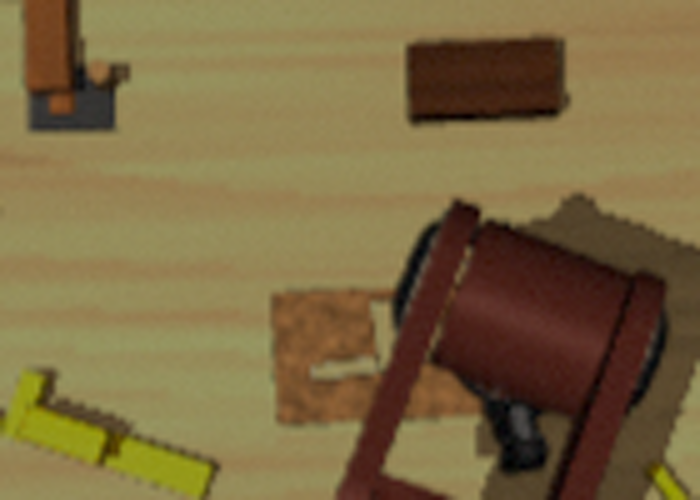

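```bash
python3 -m inch '[{"fingers":1,"delta_pos":[0,1.5,1.0],"twist":[0,-0.4,-0.2]},{"fingers":1,"delta_pos":[0,1.4,1.0],"twist":[0,0,0]},{"fingers":1,"delta_pos":[2,0,0],"twist":[0,0,0]},{"fingers":1,"delta_pos":[2,0,0],"twist":[0,0,0]},{"fingers":1,"delta_pos":[0,0,0],"twist":[0,0,0]}]'
python3 -c "
from h import *
plan([.434,-.063,.018],7.2)
f=grab('scene','s1');crop(f,230,100,350,220,5,'s1c')"
```

```text
time: 3.15
tool_pos: [0.4374, -0.0647, 0.0887]
tool_rot: [0.708, -0.045, 0.703, 0.042]
contact_force: [0.1, -0.2, 0.1]
gripper_width: 0.999
t 3.15 pos [ 0.437 -0.065  0.089] twist [-0.147  0.396  0.207] | shift cur axes cm [ 7.068  0.237 -0.366] | shift in desired axes [ 7.071  0.213 -0.317]
```

View pics/s1c.png

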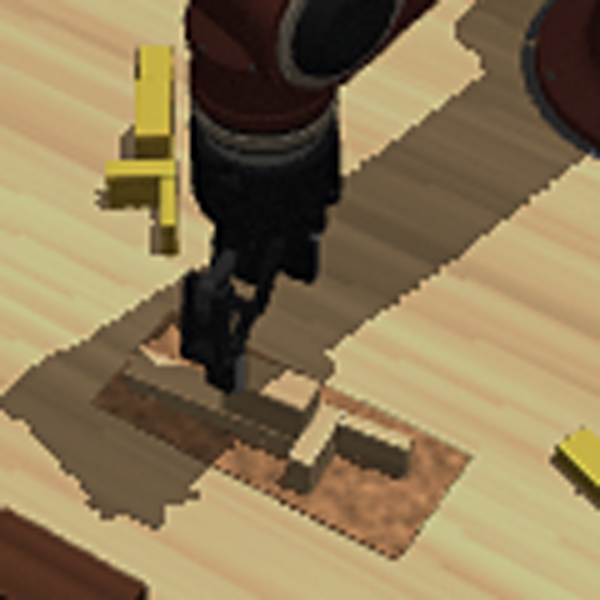

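```bash
python3 -m inch '[{"fingers":1,"delta_pos":[2,0.2,-0.3],"twist":[0,0.4,0.2]},{"fingers":1,"delta_pos":[2,0,0],"twist":[0,0,0]},{"fingers":1,"delta_pos":[1.6,0,0],"twist":[0,0,0]},{"fingers":1,"delta_pos":[1.4,0,0],"twist":[0,0,0]},{"fingers":1,"delta_pos":[0,0,0],"twist":[0,0,0]}]'
python3 -c "
from h import *
plan([.434,-.063,.018],7.2)"
```

```text
time: 3.82
tool_pos: [0.4331, -0.0618, 0.0166]
tool_rot: [0.705, -0.044, 0.707, 0.045]
contact_force: [0.6, -0.0, -0.4]
gripper_width: 1.0
t 3.825 pos [ 0.433 -0.062  0.017] twist [-0.039 -0.149 -0.07 ] | shift cur axes cm [-0.144 -0.134  0.07 ] | shift in desired axes [-0.144 -0.134  0.07 ]
```

```bash
python3 -m inch '[{"fingers":-0.2,"delta_pos":[0,0,0],"twist":[0,0,0]},{"fingers":-0.6,"delta_pos":[0,0,0],"twist":[0,0,0]},{"fingers":-1,"delta_pos":[0,0,0],"twist":[0,0,0]},{"fingers":-1,"delta_pos":[0,0,0],"twist":[0,0,0]},{"fingers":-1,"delta_pos":[0,0,0],"twist":[0,0,0]}]'
python3 -m inch '[{"fingers":-1,"delta_pos":[0,0,0],"twist":[0,0,0]}]'
python3 -c "
from h import *
plan([.434,-.063,.018],7.2)"
```

```text
time: 4.45
tool_pos: [0.4348, -0.0623, 0.0186]
tool_rot: [0.706, -0.044, 0.705, 0.044]
contact_force: [0.5, -1.0, 3.5]
gripper_width: 0.268
time: 4.58
tool_pos: [0.4348, -0.0622, 0.0185]
tool_rot: [0.706, -0.044, 0.705, 0.044]
contact_force: [-0.1, 0.4, 4.8]
gripper_width: 0.275
t 4.575 pos [ 0.435 -0.062  0.019] twist [-0.034  0.06   0.027] | shift cur axes cm [ 0.054 -0.067 -0.085] | shift in desired axes [ 0.054 -0.067 -0.085]
```

```bash
python3 -m inch '[{"fingers":-1,"delta_pos":[-1.5,0,0],"twist":[0,0,0]},{"fingers":-1,"delta_pos":[-3,0,0],"twist":[0,0,0]},{"fingers":-1,"delta_pos":[-3,0,0],"twist":[0,0,0]},{"fingers":-1,"delta_pos":[0,0,0],"twist":[0,0,0]},{"fingers":-1,"delta_pos":[0,0,0],"twist":[0,0,0]}]'
python3 - <<'E'
from h import *
plan([.575,-.196,.095],1)
f=grab('scene','s2');crop(f,220,80,360,220,5,'s2c')
P=cloud(f);print(rect(P,.36,.5,-.025,.1,.07,.12))
f=grab('top');crop(f,220,170,360,270,5,'t2c')
P=cloud(f);print(rect(P,.36,.5,-.025,.1,.07,.12))
E
```

```text
time: 5.2
tool_pos: [0.4334, -0.0618, 0.0919]
tool_rot: [0.705, -0.044, 0.706, 0.044]
contact_force: [0.5, 0.2, -1.6]
gripper_width: 0.276
t 5.2 pos [ 0.433 -0.062  0.092] twist [ 6.167 -0.085 -0.035] | shift cur axes cm [ -0.339 -15.083  12.378] | shift in desired axes [ -0.311 -13.666  13.927]
(228, array([429. ,  -8.3]), array([37.2, 68.2]), 45.08, 0.1004)
(29, array([430.4,   2.7]), array([40.8, 50.7]), 8.1, 0.1069)
```

View pics/s2c.png

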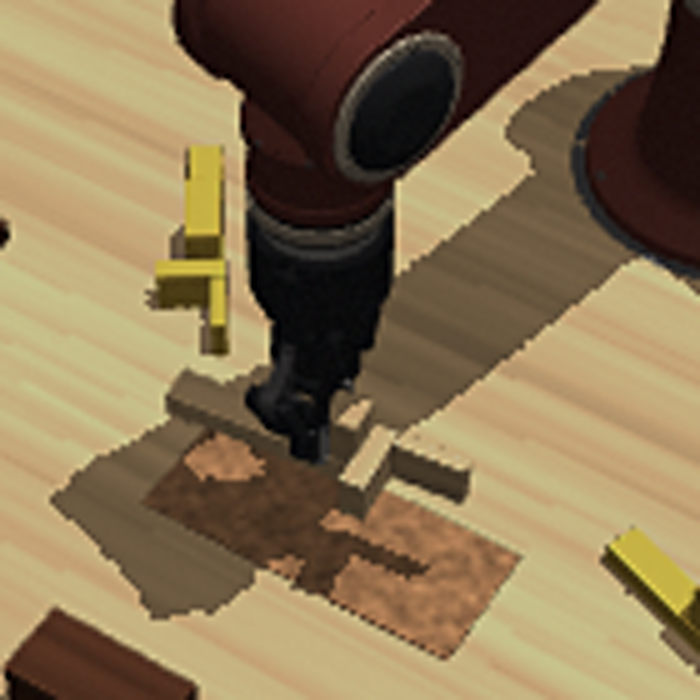

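View pics/t2c.png

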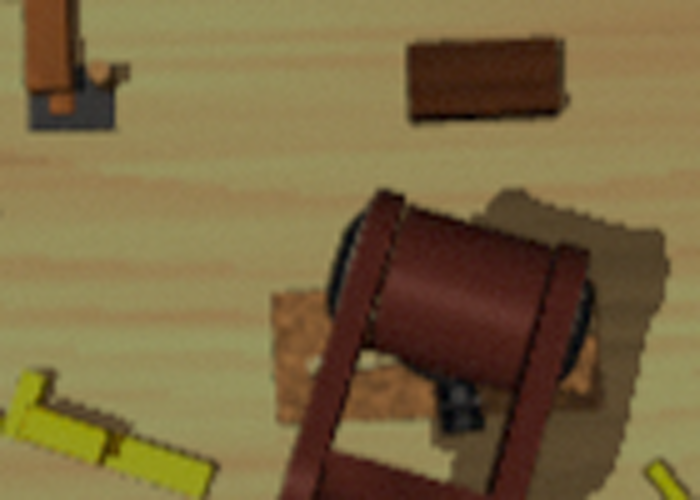

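```bash
python3 -m inch '[{"fingers":-1,"delta_pos":[0,0,0],"twist":[6.2,0,0]},{"fingers":-1,"delta_pos":[0,-3.4,3.5],"twist":[0,0,0]},{"fingers":-1,"delta_pos":[0,-3.4,3.5],"twist":[0,0,0]},{"fingers":-1,"delta_pos":[0,-3.5,3.5],"twist":[0,0,0]},{"fingers":-1,"delta_pos":[0,-3.5,3.5],"twist":[0,0,0]}]'
python3 -m inch '[{"fingers":-1,"delta_pos":[1,0,0],"twist":[0,0,0]},{"fingers":-1,"delta_pos":[0,0,0],"twist":[0,0,0]}]'
python3 -c "
from h import *
plan([.577,-.199,.021],1)"
```

```text
time: 5.92
tool_pos: [0.5766, -0.1984, 0.0907]
tool_rot: [0.706, -0.005, 0.708, 0.006]
contact_force: [0.1, -0.0, -0.8]
gripper_width: 0.271
time: 6.18
tool_pos: [0.5744, -0.1966, 0.0798]
tool_rot: [0.705, -0.005, 0.709, 0.007]
contact_force: [-0.7, -0.2, -1.1]
gripper_width: 0.272
t 6.175 pos [ 0.574 -0.197  0.08 ] twist [-0.044 -0.309 -0.169] | shift cur axes cm [ 5.874 -0.262  0.291] | shift in desired axes [ 5.876 -0.244  0.259]
```

```bash
python3 -m inch '[{"fingers":-1,"delta_pos":[1.5,-0.25,0.2],"twist":[0,0,0]},{"fingers":-1,"delta_pos":[1.5,0,0],"twist":[0,0,0]},{"fingers":-1,"delta_pos":[1.5,0,0],"twist":[0,0,0]},{"fingers":-1,"delta_pos":[1.0,0,0],"twist":[0,0,0]},{"fingers":-1,"delta_pos":[0,0,0],"twist":[0,0,0]}]'
python3 - <<'E'
from h import *
plan([.577,-.199,.021],1)
f=grab('scene');crop(f,170,130,310,270,5,'s3c')
f=grab('top');crop(f,220,140,360,240,5,'t3c')
E
```

```text
time: 6.8
tool_pos: [0.5776, -0.1997, 0.0265]
tool_rot: [0.706, -0.006, 0.708, 0.006]
contact_force: [0.8, 0.1, -1.5]
gripper_width: 0.275
t 6.8 pos [ 0.578 -0.2    0.026] twist [-0.031 -0.125 -0.064] | shift cur axes cm [ 0.55   0.067 -0.059] | shift in desired axes [ 0.55   0.067 -0.06 ]
```

View pics/s3c.png

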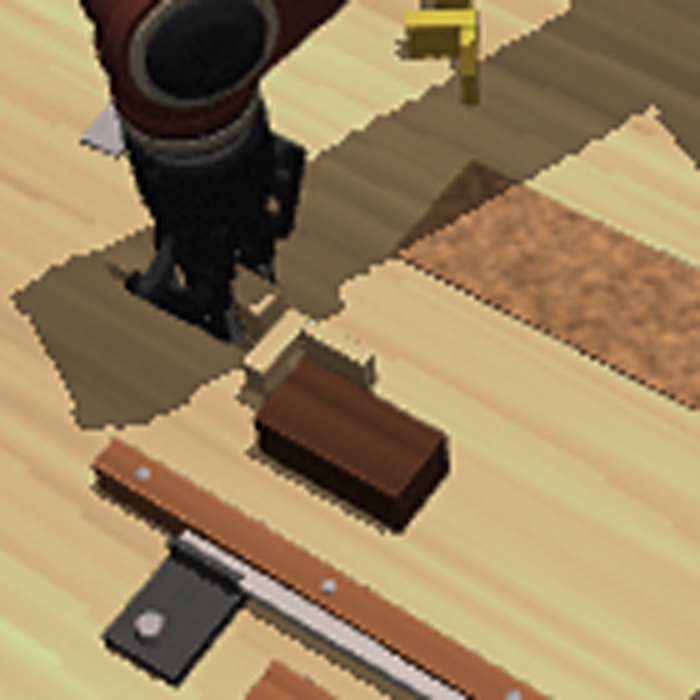

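View pics/t3c.png

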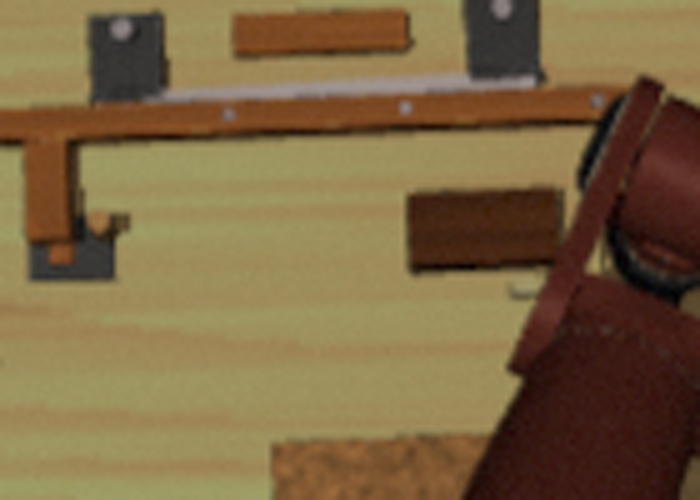

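```bash
python3 -m inch '[{"fingers":-1,"delta_pos":[0.5,0,0],"twist":[0,0,0]},{"fingers":-1,"delta_pos":[0,0.5,0.4],"twist":[0,0,0]},{"fingers":-1,"delta_pos":[0,0.5,0.5],"twist":[0,0,0]},{"fingers":-1,"delta_pos":[0,0.5,0.5],"twist":[0,0,0]},{"fingers":-1,"delta_pos":[0,0.5,0.5],"twist":[0,0,0]}]'
python3 -m inch '[{"fingers":-1,"delta_pos":[0,0.4,0.4],"twist":[0,0,0]},{"fingers":-1,"delta_pos":[0,0.4,0.4],"twist":[0,0,0]},{"fingers":-1,"delta_pos":[0,0.4,0.4],"twist":[0,0,0]},{"fingers":-1,"delta_pos":[0,0.3,0.3],"twist":[0,0,0]},{"fingers":-1,"delta_pos":[0,0.3,0.1],"twist":[0,0,0]}]'
python3 - <<'E'
from h import *
plan([.612,-.16,.021],1)
f=grab('scene');crop(f,170,130,310,270,5,'s4c')
f=grab('top');crop(f,220,140,360,240,5,'t4c')
E
```

```text
time: 7.52
tool_pos: [0.5976, -0.1797, 0.0231]
tool_rot: [0.707, -0.006, 0.707, 0.006]
contact_force: [-0.8, -0.8, 0.3]
gripper_width: 0.273
time: 8.15
tool_pos: [0.6133, -0.1616, 0.0231]
tool_rot: [0.707, -0.006, 0.707, 0.006]
contact_force: [-0.7, -2.3, 0.2]
gripper_width: 0.272
t 8.15 pos [ 0.613 -0.162  0.023] twist [-0.044  0.041  0.02 ] | shift cur axes cm [ 0.206  0.157 -0.13 ] | shift in desired axes [ 0.206  0.157 -0.13 ]
```

View pics/s4c.png

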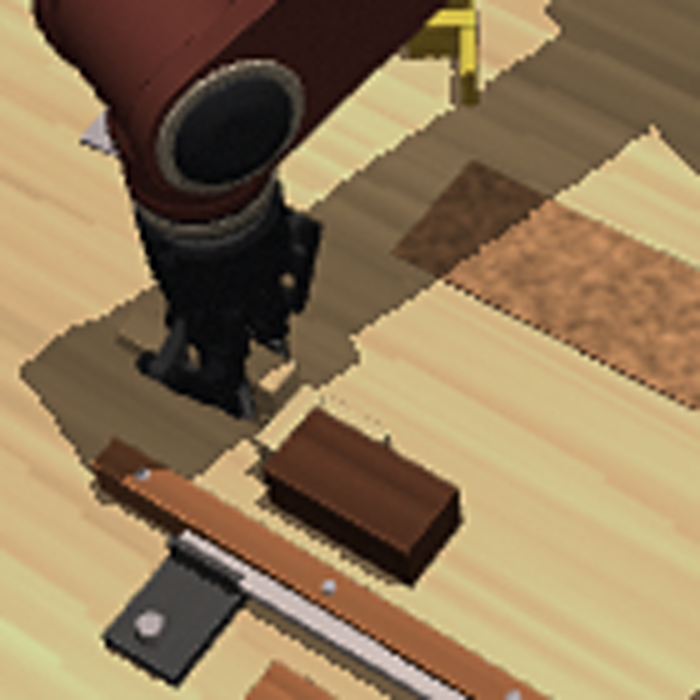

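View pics/t4c.png

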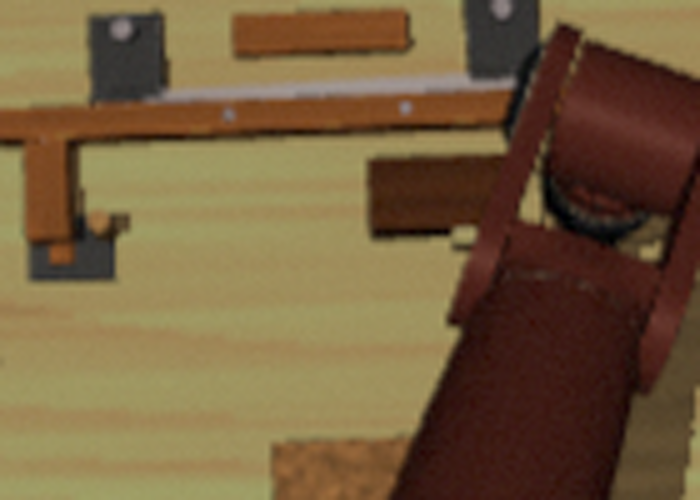

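```bash
python3 -m inch '[{"fingers":-1,"delta_pos":[0,0.3,0.25],"twist":[0,0,0]},{"fingers":-1,"delta_pos":[0,0.3,0.2],"twist":[0,0,0]},{"fingers":-1,"delta_pos":[0,0.3,0.15],"twist":[0,0,0]},{"fingers":-1,"delta_pos":[0,0.3,0.15],"twist":[0,0,0]},{"fingers":-1,"delta_pos":[0,0.3,0.15],"twist":[0,0,0]}]'
```

```text
time: 8.88
tool_pos: [0.6217, -0.1461, 0.0228]
tool_rot: [0.707, -0.006, 0.707, 0.006]
contact_force: [-0.9, -1.9, -1.0]
gripper_width: 0.277
```

```bash
python3 -m inch '[{"fingers":-1,"delta_pos":[0,0.3,0.15],"twist":[0,0,0]},{"fingers":-1,"delta_pos":[0,0.3,0.1],"twist":[0,0,0]},{"fingers":-1,"delta_pos":[0,0.3,0.1],"twist":[0,0,0]}]'
```

```text
time: 9.25
tool_pos: [0.625, -0.1371, 0.0228]
tool_rot: [0.707, -0.006, 0.707, 0.006]
contact_force: [-0.7, -1.8, -1.6]
gripper_width: 0.273
```

```bash
python3 -m inch '[{"fingers":-1,"delta_pos":[0,0.2,0.1],"twist":[0,0,0]},{"fingers":-1,"delta_pos":[0,0.2,0.1],"twist":[0,0,0]},{"fingers":-1,"delta_pos":[0,0.2,0.1],"twist":[0,0,0]}]'
```

```text
time: 9.62
tool_pos: [0.6278, -0.1311, 0.0228]
tool_rot: [0.707, -0.006, 0.707, 0.006]
contact_force: [-1.0, -1.5, -1.7]
gripper_width: 0.273
```

```bash
python3 -m inch '[{"fingers":-1,"delta_pos":[0,0.2,0.1],"twist":[0,0,0]},{"fingers":-1,"delta_pos":[0,0.2,0.1],"twist":[0,0,0]}]'
```

```text
time: 9.88
tool_pos: [0.6298, -0.1271, 0.0229]
tool_rot: [0.707, -0.006, 0.707, 0.006]
contact_force: [-0.1, -0.5, -1.9]
gripper_width: 0.272
```

```bash
python3 -m inch '[{"fingers":-1,"delta_pos":[0,0.2,0.1],"twist":[0,0,0]},{"fingers":-1,"delta_pos":[0,0.2,0.05],"twist":[0,0,0]}]'
python3 - <<'E'
from h import *
f=grab('scene');crop(f,170,130,310,270,5,'s5c')
E
```

```text
time: 10.12
tool_pos: [0.6313, -0.1231, 0.0229]
tool_rot: [0.707, -0.006, 0.707, 0.006]
contact_force: [0.7, -0.5, -2.1]
gripper_width: 0.274
```

View pics/s5c.png

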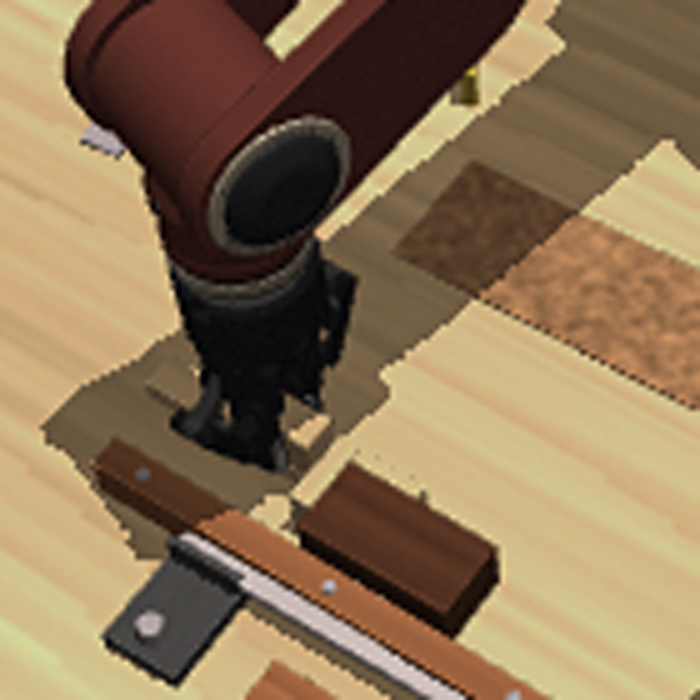

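```bash
python3 -m inch '[{"fingers":-1,"delta_pos":[0,0.1,0.1],"twist":[0,0,0]},{"fingers":-1,"delta_pos":[0,0.1,0.1],"twist":[0,0,0]}]'
```

```text
time: 10.42
tool_pos: [0.6332, -0.1212, 0.023]
tool_rot: [0.707, -0.006, 0.707, 0.006]
contact_force: [-1.3, -1.0, -1.2]
gripper_width: 0.27
```

```bash
python3 -m inch '[{"fingers":-1,"delta_pos":[0,0.1,0.05],"twist":[0,0,0]},{"fingers":-1,"delta_pos":[0,0.1,0.05],"twist":[0,0,0]}]'
```

```text
time: 10.68
tool_pos: [0.6343, -0.1192, 0.023]
tool_rot: [0.707, -0.006, 0.707, 0.006]
contact_force: [-0.7, -0.8, -0.7]
gripper_width: 0.274
```

```bash
python3 -m inch '[{"fingers":-1,"delta_pos":[0,0.1,0.05],"twist":[0,0,0]},{"fingers":-1,"delta_pos":[0,0.1,0.05],"twist":[0,0,0]}]'
```

```text
time: 10.92
tool_pos: [0.6352, -0.1171, 0.023]
tool_rot: [0.707, -0.006, 0.707, 0.006]
contact_force: [-0.2, -0.8, -2.2]
gripper_width: 0.275
```

```bash
python3 -m inch '[{"fingers":-1,"delta_pos":[0,0.05,0.07],"twist":[0,0,0]},{"fingers":-1,"delta_pos":[0,0.05,0.07],"twist":[0,0,0]}]'
```

```text
time: 11.18
tool_pos: [0.6365, -0.1161, 0.023]
tool_rot: [0.707, -0.006, 0.707, 0.006]
contact_force: [-0.9, -1.4, -0.4]
gripper_width: 0.275
```

```bash
python3 -m inch '[{"fingers":-1,"delta_pos":[0,0.05,0.07],"twist":[0,0,0]},{"fingers":-1,"delta_pos":[0,0.05,0.07],"twist":[0,0,0]}]'
```

```text
time: 11.42
tool_pos: [0.6368, -0.116, 0.023]
tool_rot: [0.706, -0.007, 0.708, 0.006]
contact_force: [-7.4, -4.8, 3.6]
gripper_width: 0.268
```

```bash
python3 -m inch '[{"fingers":-1,"delta_pos":[0,0.05,0.05],"twist":[0,0,0]},{"fingers":-1,"delta_pos":[0,0.05,0.05],"twist":[0,0,0]}]'
python3 - <<'E'
from h import *
f=grab('scene');crop(f,190,170,310,270,6,'s6c')
E
```

```text
time: 11.68
tool_pos: [0.6368, -0.116, 0.023]
tool_rot: [0.705, -0.007, 0.709, 0.005]
contact_force: [-9.7, -8.1, 6.1]
gripper_width: 0.271
```

View pics/s6c.png

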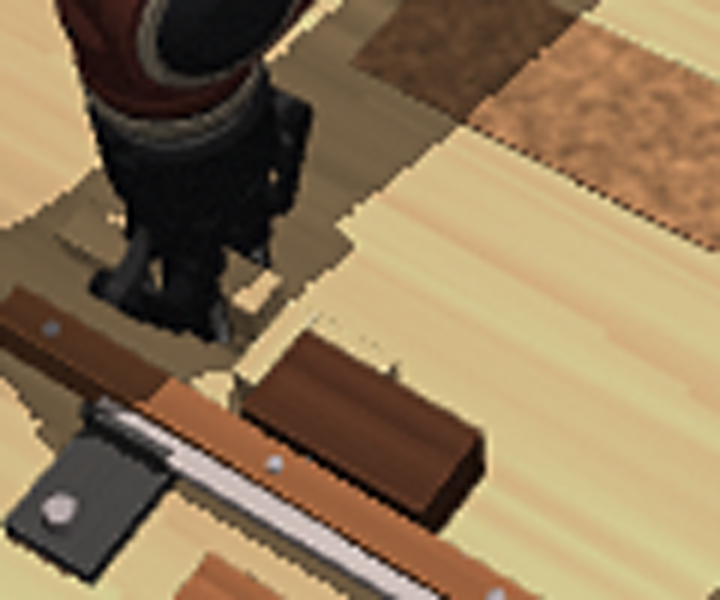

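```bash
python3 -m inch '[{"fingers":-1,"delta_pos":[0,0,-0.1],"twist":[0,0,0]}]'
```

```text
time: 11.85
tool_pos: [0.6368, -0.1158, 0.023]
tool_rot: [0.706, -0.007, 0.708, 0.005]
contact_force: [-3.7, -5.3, -0.4]
gripper_width: 0.275
```

```bash
python3 -m inch '[{"fingers":-1,"delta_pos":[0,0.05,0],"twist":[0,0,0]},{"fingers":-1,"delta_pos":[0,0.05,0],"twist":[0,0,0]}]'
```

```text
time: 12.1
tool_pos: [0.6367, -0.1148, 0.023]
tool_rot: [0.706, -0.007, 0.708, 0.005]
contact_force: [-6.0, -7.0, 1.5]
gripper_width: 0.274
```

```bash
python3 -m inch '[{"fingers":-1,"delta_pos":[0,0.05,-0.02],"twist":[0,0,0]},{"fingers":-1,"delta_pos":[0,0.1,-0.02],"twist":[0,0,0]}]'
python3 - <<'E'
from h import *
st=manip.state();print(st["contact_force"],st["ft_torque"])
f=grab('top');crop(f,220,140,360,240,5,'t7c')
E
```

```text
time: 12.35
tool_pos: [0.6367, -0.113, 0.023]
tool_rot: [0.706, -0.007, 0.708, 0.005]
contact_force: [-3.8, -5.0, 0.7]
gripper_width: 0.273
[-3.775 -4.993  0.75 ] [-0.7    0.718  0.206]
```

View pics/t7c.png

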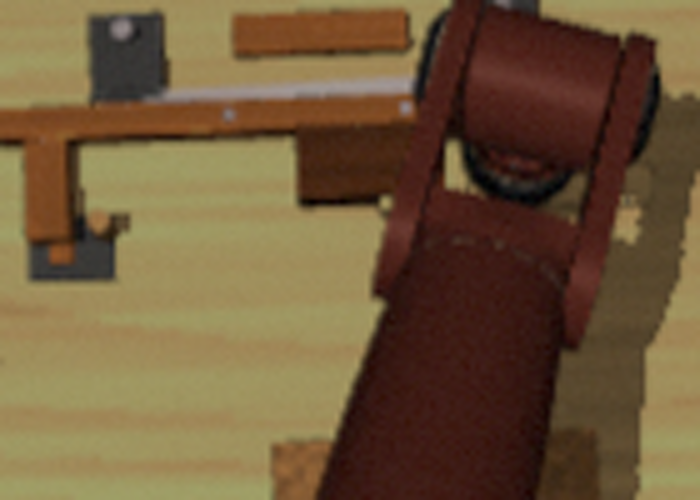

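```bash
python3 -m inch '[{"fingers":-1,"delta_pos":[0,0.12,0],"twist":[0,0,0]},{"fingers":-1,"delta_pos":[0,0.15,0],"twist":[0,0,0]},{"fingers":-1,"delta_pos":[0,0.15,0],"twist":[0,0,0]}]'
```

```text
time: 12.78
tool_pos: [0.6366, -0.1087, 0.023]
tool_rot: [0.706, -0.007, 0.708, 0.005]
contact_force: [-4.3, -4.7, 1.5]
gripper_width: 0.274
```

```bash
python3 -m inch '[{"fingers":-1,"delta_pos":[0,0.2,0],"twist":[0,0,0]},{"fingers":-1,"delta_pos":[0,0.2,0],"twist":[0,0,0]},{"fingers":-1,"delta_pos":[0,0.2,0],"twist":[0,0,0]}]'
```

```text
time: 13.15
tool_pos: [0.6365, -0.1026, 0.0229]
tool_rot: [0.706, -0.007, 0.708, 0.005]
contact_force: [-5.0, -5.3, 1.3]
gripper_width: 0.275
```

```bash
python3 -m inch '[{"fingers":-1,"delta_pos":[0,0.2,-0.01],"twist":[0,0,0]},{"fingers":-1,"delta_pos":[0,0.2,0],"twist":[0,0,0]},{"fingers":-1,"delta_pos":[0,0.2,-0.01],"twist":[0,0,0]}]'
```

```text
time: 13.52
tool_pos: [0.6365, -0.0964, 0.023]
tool_rot: [0.707, -0.007, 0.708, 0.005]
contact_force: [-3.7, -4.8, -0.0]
gripper_width: 0.274
```

```bash
python3 -m inch '[{"fingers":-1,"delta_pos":[0,0.2,0],"twist":[0,0,0]},{"fingers":-1,"delta_pos":[0,0.2,0],"twist":[0,0,0]},{"fingers":-1,"delta_pos":[0,0.2,0],"twist":[0,0,0]},{"fingers":-1,"delta_pos":[0,0.2,0],"twist":[0,0,0]}]'
```

```text
time: 14.02
tool_pos: [0.6363, -0.0883, 0.023]
tool_rot: [0.707, -0.007, 0.708, 0.005]
contact_force: [-3.6, -4.2, 0.1]
gripper_width: 0.273
```

```bash
python3 -m inch '[{"fingers":-1,"delta_pos":[0,0.2,0],"twist":[0,0,0]},{"fingers":-1,"delta_pos":[0,0.2,0],"twist":[0,0,0]},{"fingers":-1,"delta_pos":[0,0.2,0],"twist":[0,0,0]},{"fingers":-1,"delta_pos":[0,0.2,0],"twist":[0,0,0]}]'
```

```text
time: 14.52
tool_pos: [0.6362, -0.0803, 0.0229]
tool_rot: [0.707, -0.007, 0.708, 0.006]
contact_force: [-3.9, -4.6, 0.2]
gripper_width: 0.274
```

```bash
python3 -m inch '[{"fingers":-1,"delta_pos":[0,0.2,0],"twist":[0,0,0]},{"fingers":-1,"delta_pos":[0,0.2,0],"twist":[0,0,0]},{"fingers":-1,"delta_pos":[0,0.2,0],"twist":[0,0,0]},{"fingers":-1,"delta_pos":[0,0.2,0],"twist":[0,0,0]},{"fingers":-1,"delta_pos":[0,0.2,0],"twist":[0,0,0]}]'
```

```text
time: 15.15
tool_pos: [0.6361, -0.0703, 0.023]
tool_rot: [0.707, -0.007, 0.708, 0.006]
contact_force: [-4.0, -4.5, -0.3]
gripper_width: 0.273
```

Stable at about 4 N; continuing.

```bash
python3 -m inch '[{"fingers":-1,"delta_pos":[0,0.2,0],"twist":[0,0,0]},{"fingers":-1,"delta_pos":[0,0.2,0],"twist":[0,0,0]},{"fingers":-1,"delta_pos":[0,0.2,0],"twist":[0,0,0]},{"fingers":-1,"delta_pos":[0,0.2,0],"twist":[0,0,0]},{"fingers":-1,"delta_pos":[0,0.2,0],"twist":[0,0,0]}]'
```

```text
time: 15.78
tool_pos: [0.6359, -0.0602, 0.0229]
tool_rot: [0.707, -0.007, 0.708, 0.006]
contact_force: [-2.5, -4.2, 0.5]
gripper_width: 0.279
```

```bash
python3 -m inch '[{"fingers":-1,"delta_pos":[0,0.2,0.02],"twist":[0,0,0]},{"fingers":-1,"delta_pos":[0,0.2,0],"twist":[0,0,0]},{"fingers":-1,"delta_pos":[0,0.2,0],"twist":[0,0,0]},{"fingers":-1,"delta_pos":[0,0.2,0],"twist":[0,0,0]}]'
```

```text
time: 16.27
tool_pos: [0.6358, -0.0525, 0.023]
tool_rot: [0.707, -0.007, 0.708, 0.005]
contact_force: [-2.8, -5.6, 1.0]
gripper_width: 0.274
```

```bash
python3 -m inch '[{"fingers":-1,"delta_pos":[0,0.2,0.01],"twist":[0,0,0]},{"fingers":-1,"delta_pos":[0,0.2,0.01],"twist":[0,0,0]},{"fingers":-1,"delta_pos":[0,0.2,0],"twist":[0,0,0]},{"fingers":-1,"delta_pos":[0,0.2,0],"twist":[0,0,0]}]'
```

```text
time: 16.77
tool_pos: [0.6357, -0.0447, 0.023]
tool_rot: [0.706, -0.007, 0.708, 0.005]
contact_force: [-3.3, -5.4, 2.1]
gripper_width: 0.273
```

```bash
python3 -m inch '[{"fingers":-1,"delta_pos":[0,0.2,0.01],"twist":[0,0,0]},{"fingers":-1,"delta_pos":[0,0.2,0],"twist":[0,0,0]},{"fingers":-1,"delta_pos":[0,0.2,0],"twist":[0,0,0]},{"fingers":-1,"delta_pos":[0,0.2,0],"twist":[0,0,0]}]'
```

```text
time: 17.27
tool_pos: [0.6357, -0.0368, 0.023]
tool_rot: [0.706, -0.007, 0.708, 0.005]
contact_force: [-4.4, -6.1, 1.6]
gripper_width: 0.273
```

```bash
python3 -m inch '[{"fingers":-1,"delta_pos":[0,0.2,0],"twist":[0,0,0]},{"fingers":-1,"delta_pos":[0,0.2,0],"twist":[0,0,0]},{"fingers":-1,"delta_pos":[0,0.2,0],"twist":[0,0,0]},{"fingers":-1,"delta_pos":[0,0.2,0],"twist":[0,0,0]}]'
python3 - <<'E'
from h import *
f=grab('top');crop(f,200,130,340,230,5,'t8c')
f=grab('scene');crop(f,190,170,350,310,5,'s8c')
E
```

```text
time: 17.77
tool_pos: [0.6355, -0.0287, 0.023]
tool_rot: [0.706, -0.007, 0.708, 0.005]
contact_force: [-4.5, -5.8, 1.8]
gripper_width: 0.269
```

View pics/t8c.png

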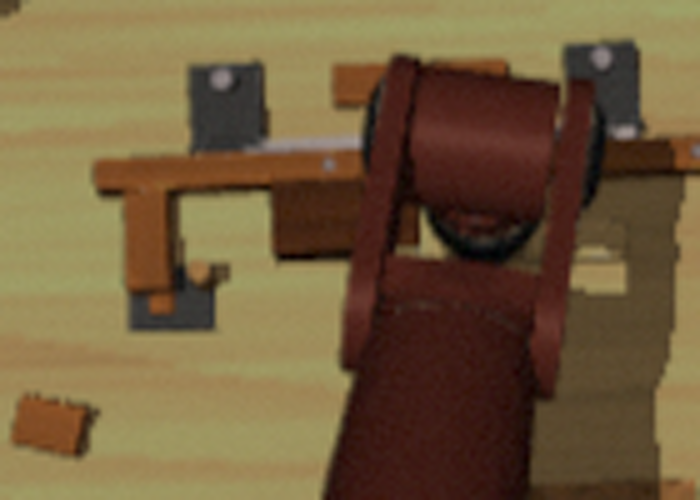

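View pics/s8c.png

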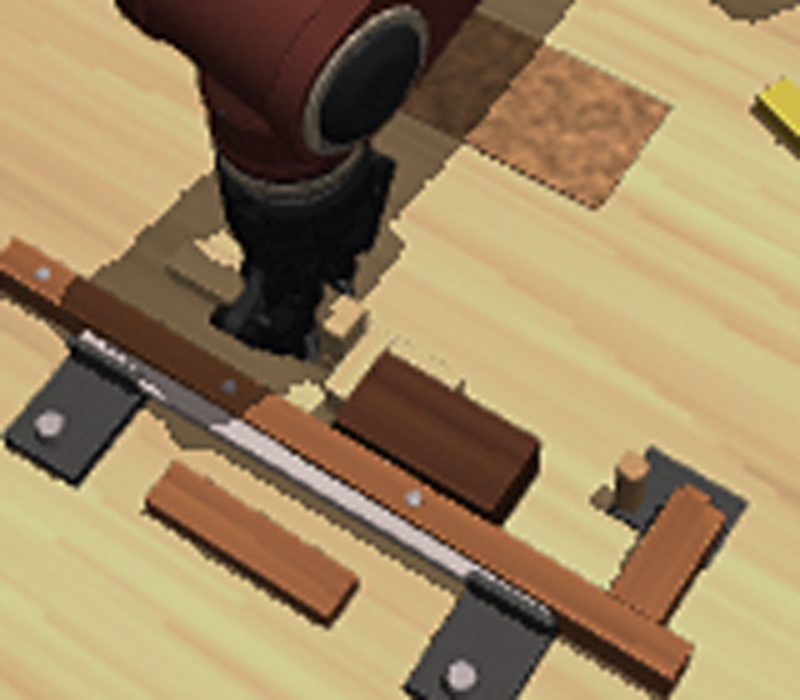

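```bash
python3 -m inch '[{"fingers":-1,"delta_pos":[0,0.2,0],"twist":[0,0,0]},{"fingers":-1,"delta_pos":[0,0.2,0],"twist":[0,0,0]},{"fingers":-1,"delta_pos":[0,0.2,0],"twist":[0,0,0]},{"fingers":-1,"delta_pos":[0,0.2,0],"twist":[0,0,0]}]'
```

```text
time: 18.38
tool_pos: [0.6354, -0.0207, 0.023]
tool_rot: [0.706, -0.007, 0.708, 0.005]
contact_force: [-5.3, -5.0, 1.6]
gripper_width: 0.275
```

```bash
python3 -m inch '[{"fingers":-1,"delta_pos":[0,0.2,-0.01],"twist":[0,0,0]},{"fingers":-1,"delta_pos":[0,0.2,-0.01],"twist":[0,0,0]},{"fingers":-1,"delta_pos":[0,0.2,0],"twist":[0,0,0]},{"fingers":-1,"delta_pos":[0,0.2,0],"twist":[0,0,0]}]'
```

```text
time: 18.88
tool_pos: [0.6353, -0.0124, 0.0229]
tool_rot: [0.706, -0.007, 0.708, 0.005]
contact_force: [-4.6, -4.9, 1.0]
gripper_width: 0.274
```

```bash
python3 -m inch '[{"fingers":-1,"delta_pos":[0,0.2,0],"twist":[0,0,0]},{"fingers":-1,"delta_pos":[0,0.2,0],"twist":[0,0,0]},{"fingers":-1,"delta_pos":[0,0.2,0],"twist":[0,0,0]},{"fingers":-1,"delta_pos":[0,0.2,0],"twist":[0,0,0]}]'
```

```text
time: 19.38
tool_pos: [0.6352, -0.0044, 0.023]
tool_rot: [0.707, -0.007, 0.708, 0.005]
contact_force: [-4.4, -5.5, 0.5]
gripper_width: 0.273
```

```bash
python3 -m inch '[{"fingers":-1,"delta_pos":[0,0.2,0],"twist":[0,0,0]},{"fingers":-1,"delta_pos":[0,0.2,0],"twist":[0,0,0]},{"fingers":-1,"delta_pos":[0,0.2,0],"twist":[0,0,0]},{"fingers":-1,"delta_pos":[0,0.2,0],"twist":[0,0,0]}]'
```

```text
time: 19.88
tool_pos: [0.6351, 0.0037, 0.023]
tool_rot: [0.707, -0.007, 0.708, 0.005]
contact_force: [-2.4, -5.2, 1.4]
gripper_width: 0.276
```

```bash
python3 -m inch '[{"fingers":-1,"delta_pos":[0,0.2,0.01],"twist":[0,0,0]},{"fingers":-1,"delta_pos":[0,0.2,0.01],"twist":[0,0,0]},{"fingers":-1,"delta_pos":[0,0.2,0],"twist":[0,0,0]},{"fingers":-1,"delta_pos":[0,0.2,0],"twist":[0,0,0]}]'
```

```text
time: 20.38
tool_pos: [0.635, 0.0114, 0.023]
tool_rot: [0.706, -0.007, 0.708, 0.005]
contact_force: [-3.7, -5.1, 1.3]
gripper_width: 0.275
```

```bash
python3 -m inch '[{"fingers":-1,"delta_pos":[0,0.2,0],"twist":[0,0,0]},{"fingers":-1,"delta_pos":[0,0.2,0],"twist":[0,0,0]},{"fingers":-1,"delta_pos":[0,0.2,0],"twist":[0,0,0]},{"fingers":-1,"delta_pos":[0,0.2,0],"twist":[0,0,0]}]'
```

```text
time: 20.88
tool_pos: [0.6348, 0.0195, 0.0229]
tool_rot: [0.706, -0.007, 0.708, 0.005]
contact_force: [-5.0, -5.4, 1.6]
gripper_width: 0.271
```

```bash
python3 -m inch '[{"fingers":-1,"delta_pos":[0,0.2,-0.01],"twist":[0,0,0]},{"fingers":-1,"delta_pos":[0,0.2,0],"twist":[0,0,0]},{"fingers":-1,"delta_pos":[0,0.2,0],"twist":[0,0,0]},{"fingers":-1,"delta_pos":[0,0.2,0],"twist":[0,0,0]}]'
```

```text
time: 21.38
tool_pos: [0.6347, 0.0277, 0.0229]
tool_rot: [0.706, -0.007, 0.708, 0.005]
contact_force: [-3.2, -4.5, 1.3]
gripper_width: 0.27
```

```bash
python3 -m inch '[{"fingers":-1,"delta_pos":[0,0.2,0],"twist":[0,0,0]},{"fingers":-1,"delta_pos":[0,0.2,0],"twist":[0,0,0]},{"fingers":-1,"delta_pos":[0,0.15,0],"twist":[0,0,0]}]'
python3 -c "
from h import *
f=grab('top');crop(f,200,130,340,230,5,'t9c')"
```

```text
time: 21.75
tool_pos: [0.6346, 0.0332, 0.0229]
tool_rot: [0.707, -0.007, 0.708, 0.005]
contact_force: [-4.5, -4.3, -0.1]
gripper_width: 0.275
```

View pics/t9c.png

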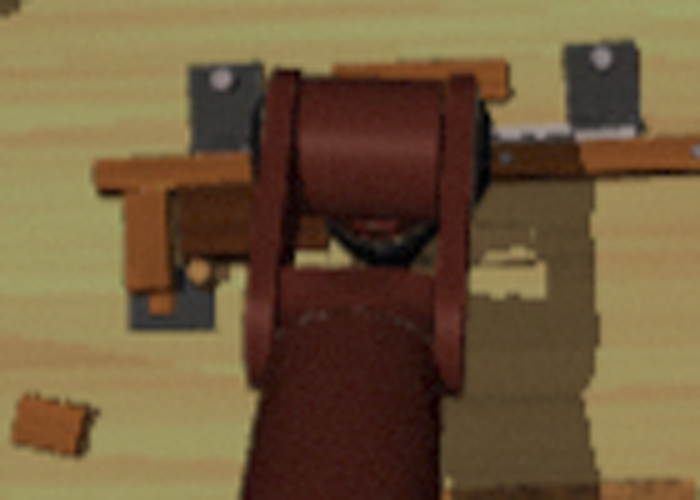

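```bash
python3 -m inch '[{"fingers":-1,"delta_pos":[0,0.12,0],"twist":[0,0,0]},{"fingers":-1,"delta_pos":[0,0.12,0],"twist":[0,0,0]},{"fingers":-1,"delta_pos":[0,0.1,0],"twist":[0,0,0]}]'
```

```text
time: 22.18
tool_pos: [0.6346, 0.0366, 0.0229]
tool_rot: [0.707, -0.007, 0.708, 0.005]
contact_force: [-2.9, -5.1, 1.1]
gripper_width: 0.272
```

```bash
python3 -m inch '[{"fingers":-1,"delta_pos":[0,0.1,0],"twist":[0,0,0]},{"fingers":-1,"delta_pos":[0,0.1,0],"twist":[0,0,0]}]'
```

```text
time: 22.42
tool_pos: [0.6345, 0.0386, 0.0229]
tool_rot: [0.706, -0.007, 0.708, 0.005]
contact_force: [-4.1, -4.4, 0.7]
gripper_width: 0.274
```

```bash
python3 -m inch '[{"fingers":-1,"delta_pos":[0,0.1,0],"twist":[0,0,0]},{"fingers":-1,"delta_pos":[0,0.1,0],"twist":[0,0,0]}]'
```

```text
time: 22.68
tool_pos: [0.6345, 0.0406, 0.023]
tool_rot: [0.707, -0.007, 0.708, 0.005]
contact_force: [-2.9, -4.2, 1.3]
gripper_width: 0.275
```

```bash
python3 -m inch '[{"fingers":-1,"delta_pos":[0,0.1,0],"twist":[0,0,0]},{"fingers":-1,"delta_pos":[0,0.1,0],"twist":[0,0,0]}]'
```

```text
time: 22.92
tool_pos: [0.6345, 0.0417, 0.023]
tool_rot: [0.706, -0.007, 0.708, 0.005]
contact_force: [-3.2, -8.7, 2.5]
gripper_width: 0.269
```

```bash
python3 -m inch '[{"fingers":-1,"delta_pos":[0,0.1,0],"twist":[0,0,0]},{"fingers":-1,"delta_pos":[0,0,0],"twist":[0,0,0]}]'
python3 -c "
from h import *
f=grab('scene');crop(f,190,170,350,310,5,'s10c')"
```

```text
time: 23.18
tool_pos: [0.6345, 0.0417, 0.0231]
tool_rot: [0.706, -0.008, 0.708, 0.004]
contact_force: [-3.7, -11.0, 1.7]
gripper_width: 0.275
```

View pics/s10c.png

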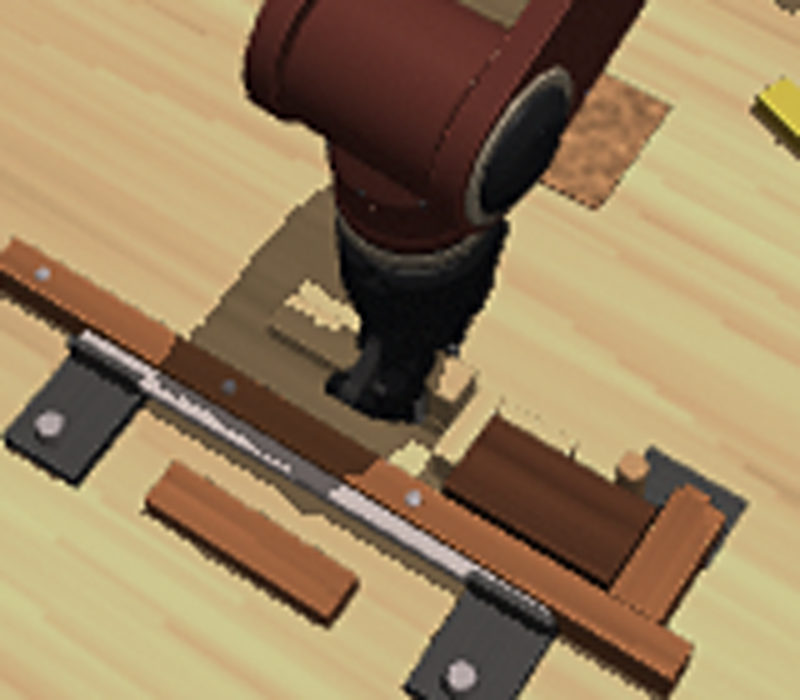

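```bash
python3 -m inch '[{"fingers":-1,"delta_pos":[0,-0.1,-0.05],"twist":[0,0,0]},{"fingers":-1,"delta_pos":[0,-0.1,-0.05],"twist":[0,0,0]},{"fingers":-1,"delta_pos":[0,-0.1,-0.1],"twist":[0,0,0]},{"fingers":-1,"delta_pos":[0,-0.4,-0.4],"twist":[0,0,0]},{"fingers":-1,"delta_pos":[0,-0.8,-0.8],"twist":[0,0,0]}]'
python3 -m inch '[{"fingers":-1,"delta_pos":[0,-1.5,-1.5],"twist":[0,0,0]},{"fingers":-1,"delta_pos":[0,-3,-1.5],"twist":[0,0,0]},{"fingers":-1,"delta_pos":[-2,-3,-1.5],"twist":[0,0,0]},{"fingers":-1,"delta_pos":[-3,0,0],"twist":[0,0,0]},{"fingers":-1,"delta_pos":[0,0,0],"twist":[0,0,0]}]'
python3 - <<'E'
from h import *
# nominal replacement: same as pick pose
plan([.4345,-.0622,.08],7.2)
f=grab('top');crop(f,200,130,340,230,5,'t11c')
P=cloud(f);print(rect(P,.6,.675,.05,.165,.036,.043))
f=grab('scene');crop(f,190,170,350,310,5,'s11c')
P=cloud(f);print(rect(P,.6,.69,.05,.163,.036,.043))
E
```

```text
time: 23.85
tool_pos: [0.621, 0.0295, 0.023]
tool_rot: [0.707, -0.006, 0.707, 0.006]
contact_force: [-0.6, -0.1, 0.3]
gripper_width: 0.273
time: 24.48
tool_pos: [0.5793, -0.0474, 0.0758]
tool_rot: [0.709, -0.006, 0.705, 0.005]
contact_force: [0.5, 0.3, -1.1]
gripper_width: 0.275
t 24.475 pos [ 0.579 -0.047  0.076] twist [-6.28   0.344  0.076] | shift cur axes cm [ -0.502  -1.252 -14.501] | shift in desired axes [ -0.415   0.342 -14.554]
(233, array([643. , 125.6]), array([63.8, 78.1]), 0.4, 0.0401)
(497, array([655.5, 123.4]), array([65. , 77.9]), 0.49, 0.0409)
```

View pics/t11c.png

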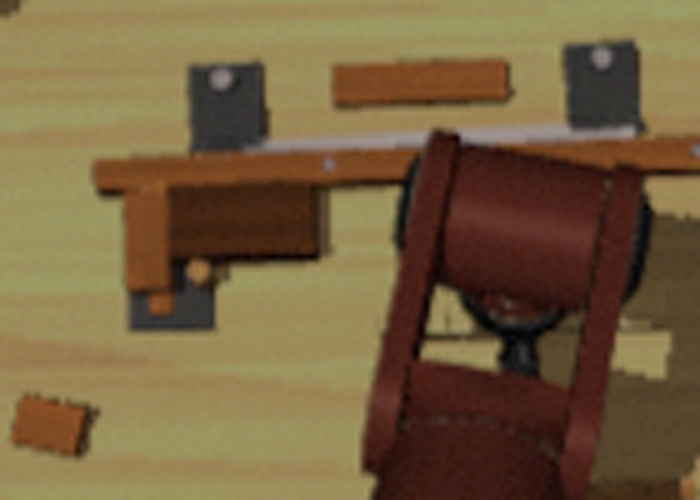

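View pics/s11c.png

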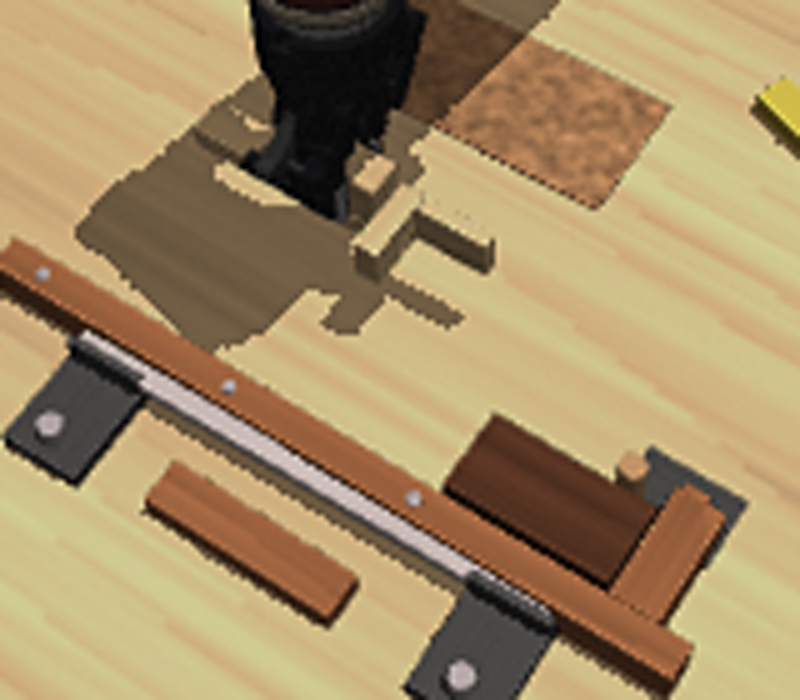

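```bash
python3 -m inch '[{"fingers":-1,"delta_pos":[0,0,-3],"twist":[-6.2,0,0]},{"fingers":-1,"delta_pos":[0,0.1,-3.6],"twist":[0,0,0]},{"fingers":-1,"delta_pos":[0,0.1,-4],"twist":[0,0,0]},{"fingers":-1,"delta_pos":[0,0.1,-4],"twist":[0,0,0]},{"fingers":-1,"delta_pos":[0,0,0],"twist":[0,0,0]}]'
python3 -c "
from h import *
plan([.4345,-.0622,.019],7.2)"
```

```text
time: 25.2
tool_pos: [0.4284, -0.0575, 0.07]
tool_rot: [0.704, -0.043, 0.707, 0.045]
contact_force: [1.0, 0.7, -1.6]
gripper_width: 0.272
t 25.2 pos [ 0.428 -0.057  0.07 ] twist [-0.044 -0.259 -0.124] | shift cur axes cm [ 5.096 -0.555  0.569] | shift in desired axes [ 5.099 -0.544  0.546]
```

```bash
python3 -m inch '[{"fingers":-1,"delta_pos":[1.5,-0.3,0.3],"twist":[0,0,0]},{"fingers":-1,"delta_pos":[1.5,0,0],"twist":[0,0,0]},{"fingers":-1,"delta_pos":[1.0,0,0],"twist":[0,0,0]},{"fingers":-1,"delta_pos":[0,0,0],"twist":[0,0,0]}]'
python3 -c "
from h import *
plan([.4345,-.0622,.019],7.2)"
```

```text
time: 25.7
tool_pos: [0.4345, -0.0607, 0.0312]
tool_rot: [0.705, -0.044, 0.707, 0.045]
contact_force: [-0.2, 0.3, -1.9]
gripper_width: 0.274
t 25.7 pos [ 0.435 -0.061  0.031] twist [-0.017 -0.186 -0.088] | shift cur axes cm [ 1.222 -0.15  -0.018] | shift in desired axes [ 1.222 -0.148 -0.022]
```

```bash
python3 -m inch '[{"fingers":-1,"delta_pos":[0.6,0,0],"twist":[0,0,0]},{"fingers":-1,"delta_pos":[0.4,0,0],"twist":[0,0,0]},{"fingers":-1,"delta_pos":[0.1,0,0],"twist":[0,0,0]},{"fingers":-1,"delta_pos":[0,0,0],"twist":[0,0,0]}]'
python3 -c "
from h import *
plan([.4345,-.0622,.019],7.2)"
```

```text
time: 26.2
tool_pos: [0.4355, -0.0612, 0.0221]
tool_rot: [0.706, -0.044, 0.706, 0.044]
contact_force: [0.2, 0.3, -1.4]
gripper_width: 0.272
t 26.2 pos [ 0.436 -0.061  0.022] twist [-0.035  0.016  0.007] | shift cur axes cm [ 0.306 -0.089 -0.115] | shift in desired axes [ 0.306 -0.089 -0.115]
```

```bash
python3 -m inch '[{"fingers":-1,"delta_pos":[0.15,0,0],"twist":[0,0,0]},{"fingers":-1,"delta_pos":[0.1,0,0],"twist":[0,0,0]},{"fingers":-1,"delta_pos":[0,0,0],"twist":[0,0,0]}]'
```

```text
time: 26.58
tool_pos: [0.4353, -0.0611, 0.0193]
tool_rot: [0.706, -0.044, 0.706, 0.044]
contact_force: [-0.7, 0.5, -1.4]
gripper_width: 0.274
```

```bash
python3 -m inch '[{"fingers":-1,"delta_pos":[0.08,0,0],"twist":[0,0,0]},{"fingers":-1,"delta_pos":[0.05,0,0],"twist":[0,0,0]},{"fingers":-1,"delta_pos":[0,0,0],"twist":[0,0,0]}]'
```

```text
time: 26.95
tool_pos: [0.4356, -0.0612, 0.0186]
tool_rot: [0.706, -0.044, 0.706, 0.044]
contact_force: [-2.0, 1.0, 4.9]
gripper_width: 0.276
```

```bash
python3 -m inch '[{"fingers":-0.2,"delta_pos":[0,0,0],"twist":[0,0,0]},{"fingers":0.2,"delta_pos":[0,0,0],"twist":[0,0,0]},{"fingers":0.6,"delta_pos":[0,0,0],"twist":[0,0,0]},{"fingers":0.6,"delta_pos":[0,0,0],"twist":[0,0,0]},{"fingers":0.6,"delta_pos":[0,0,0],"twist":[0,0,0]}]'
python3 -m inch '[{"fingers":0.6,"delta_pos":[-1,0,0],"twist":[0,0,0]},{"fingers":0.6,"delta_pos":[-3,0,0],"twist":[0,0,0]},{"fingers":0.6,"delta_pos":[-5,0,0],"twist":[0,0,0]},{"fingers":0.6,"delta_pos":[-5,-2,0],"twist":[0,0,0]},{"fingers":0.6,"delta_pos":[0,-5,0],"twist":[0,0,0]}]'
python3 -m inch '[{"fingers":0.6,"delta_pos":[0,-5,0],"twist":[0,0,0]},{"fingers":0.6,"delta_pos":[0,-5,0],"twist":[0,0,0]},{"fingers":0.6,"delta_pos":[0,-5,0],"twist":[0,0,0]},{"fingers":0.6,"delta_pos":[0,-5,0],"twist":[0,0,0]},{"fingers":0.6,"delta_pos":[0,0,0],"twist":[0,0,0]}]'
python3 - <<'E'
from h import *
for n in('top','scene'):
    f=grab(n,n+'12');P=cloud(f)
    print("rib",rect(P,.38,.48,-.15,.05,.046,.065))
    print("blank",rect(P,.6,.675,.05,.159,.036,.0435))
    q=P[(P[...,0]>.61)&(P[...,0]<.66)&(P[...,1]>.05)&(P[...,1]<.165)&(P[...,2]>.036)&(P[...,2]<.0435)];print("blank rear y",np.sort(q[:,1])[[2,-3]])
f=grab('top');crop(f,205,130,365,260,5,'t12c')
f=grab('scene');crop(f,180,150,350,310,4,'s12c')
print(manip.state())
E
```

```text
time: 27.58
tool_pos: [0.4354, -0.0611, 0.0181]
tool_rot: [0.706, -0.044, 0.706, 0.044]
contact_force: [0.7, 0.6, -0.4]
gripper_width: 0.797
time: 28.2
tool_pos: [0.4475, -0.1317, 0.1648]
tool_rot: [0.709, -0.047, 0.702, 0.044]
contact_force: [0.4, -0.3, -0.4]
gripper_width: 0.799
time: 28.82
tool_pos: [0.4691, -0.3319, 0.1589]
tool_rot: [0.706, -0.043, 0.706, 0.043]
contact_force: [0.2, 0.3, 0.2]
gripper_width: 0.797
rib (127, array([434.5, -59.9]), array([23.8, 56. ]), 5.85, 0.055)
blank (233, array([643.4, 122.5]), array([63.1, 71.9]), 0.08, 0.0401)
blank rear y [0.087 0.164]
rib (152, array([438.5, -61. ]), array([25. , 57.2]), 4.45, 0.0551)
blank (416, array([649.7, 121.9]), array([50.6, 74.1]), 1.17, 0.0411)
blank rear y [0.085 0.164]
{'time': 29.025, 'joint_pos': array([-0.74 , -0.016,  1.807,  0.   ,  1.351, -0.866]), 'joint_vel': array([ 0.01 , -0.007,  0.005, -0.001, -0.003, -0.002]), 'joint_efforts': array([ -0.511, -34.574, -35.836,  -0.018,  -0.013,   0.002]), 'tool_pos': array([ 0.469, -0.328,  0.158]), 'tool_rot': array([ 0.706, -0.044,  0.706,  0.045]), 'contact_force': array([-0.619,  0.076,  0.828]), 'ft_torque': array([-0.053, -0.02 , -0.018]), 'gripper_width': 0.8010792904998078}
```

View pics/t12c.png

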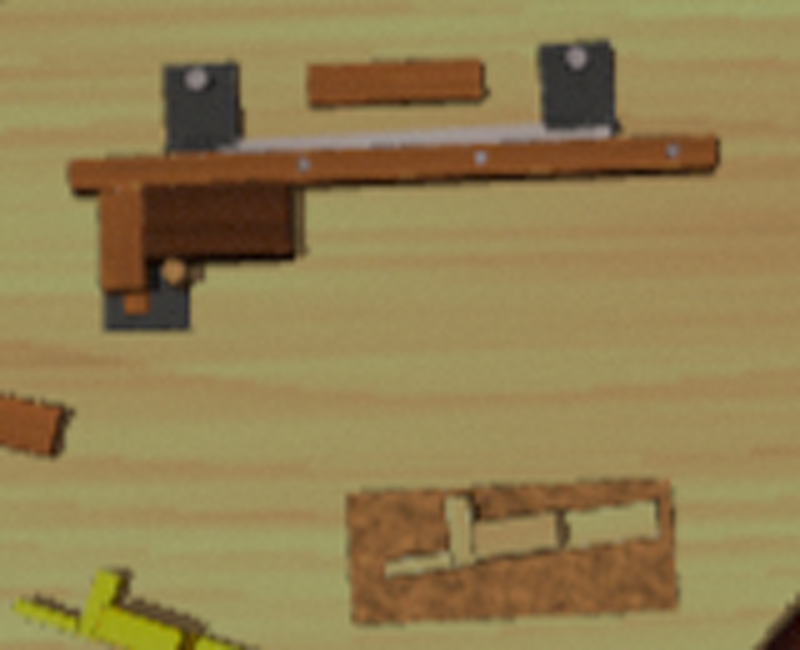

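View pics/s12c.png

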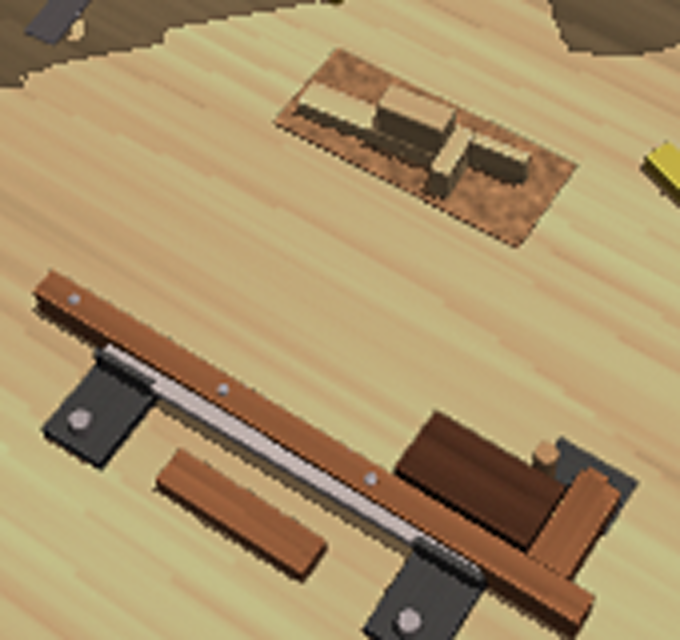

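The last pictures show the blank home against stop and fence (top crop, 145–298 by 185–260). The stick lies flat on the mat, from (385,570) to (660,515), and nothing else has moved.

```bash
python3 -c "
from plant import manip
print(manip.job_done())"
```

```text
the job is handed in; nothing more can be done
None
```

I picked the push stick off the mat by its rib and set its notch round the blank's rear corner. I pushed the blank flush against the fence and fed it about 2 mm per row until it met the end stop. Then I laid the stick back on its mat, let go, moved the arm clear and handed the job in at about 29 s. No verdict was reported.

**Force on the fence:** the side force on the tool read about 2.4 to 6 N along the feed, mostly 3 to 5 N. On first touching the fence it rose to 9.7 N sideways and 8.1 N along the feed for about a quarter of a second, because I sent steps without checking the reading between them. I estimate close to 12 N between blank and fence at that moment, so I cannot rule out that the limit was passed. I backed off at once.

**At the stop:** the force along the feed rose to 11 N and the tool stopped advancing, which is how I judged the blank to be home.

**Last checks:**
- **Blank:** both cameras show it against the stop and fence, inside the post and upright.
- **Stick:** it is flat on the mat, with its rib top at 55 mm as at the start. It lies about where it was picked up, with the two cameras giving positions 4 mm apart in x.
- **Bystanders:** the two offcuts look unmoved in the crops. I saw no sign that the others moved, but I did not measure any of them.
- **Gripper:** I saw no sign of it touching the blank.

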